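# Pack the carton into the cool box and latch it

## Robot

A 6-joint arm with a two-finger parallel gripper is mounted at the origin on a cart in front of the work surface, level with it; the furniture and walls round the work are solid. World frame = base frame: x ahead of the robot, y to its left, z up, the work surface at z = 0. Lengths are in m, angles in degrees, forces in N, time in s.
With the tool pointing down it reaches from about 0.275 to 0.825 m from the base axis. Payload 4.9 kg.
Tool frame: the origin (TCP) lies at the very end of the fingers, on their centre line; the grasp point (between the pads) lies 19 mm behind it; z points along the fingers, y is the line along which they close (so a half turn about z gives the same grasp; the last joint's range is limited). The gripper opens to 85 mm and grips with 20 to 120 N. Pads are 22 mm wide; open, the fingers measure 114 mm over their backs; the gripper's body (76 mm by 85 mm) begins 54 mm behind the grasp point. The pads swing forward as they close: fully open they stand 13 mm farther back than shut.
Start: joints at [-83.033, 18.69, -11.035, 60.275, 0, 82.311], TCP at [0.139, -0.532, 0.206] pointing down, gripper open.
Joint ranges: [-152.03, 152.03], [-55.5, 102.48], [-74.3, 77.21], [-110.64, 120.58], [-84.22, 78.4], [-180, 180]. Speed limits (degrees/s): [147.25, 147.25, 180, 180, 180, 180].

## Interface

Orientations are given as [roll, pitch, yaw] about the fixed x, y, z axes, in that order (R = Rz(yaw) Ry(pitch) Rx(roll)).
In Python, from plant import * gives the robot as it stands.
- The arm moves only by the tool drive_tool, never from a script. Its argument "motion" is text: rows parted by semicolons, each of 5 numbers parted by spaces: the shift along the tool's x, y, z in mm, then the turn about the tool's z in rad, then the opening in per cent of the stroke, from 0 (shut) to 100 (fully open). A call has exactly 5 rows; each row shifts and turns the commanded pose from where the row before left it, along the tool's axes as they then stand; what a row does not reach is not made up. A row lasts 1/8 s, in which the tool goes at most 62.5 mm and 10.7 degrees, less where a joint would pass 70% of its speed; a pose out of reach is approached as far as the arm can. A call with a gripper value outside its range is refused whole. The fingers move at their own pace and stop on an object; "newtons" is the grip in N (left out, the last holds). Time passes only in rows, so rows that do not move let the fingers close, or fill a call up. It gives the time, the measured TCP pose, the force, the opening and the grip force at its end, in the units of the state.
- get_obs(): the state, without advancing time (a new reading comes with each control period).
- grab_frame(name): name is "scene" or "top" or "wrist"; returns a dict with "image" (384x512x3 uint8, red, green, blue), "z_map" (384x512 float32, m along the optical axis (not along the pixel's ray), 0 where there is no reading), "intrinsics" (3x3 intrinsics, pixels), "D" ([k1, k2, p1, p2, k3] as OpenCV has them; the pictures are not rectified), "world_from_camera" (4x4, takes a point from camera to world coordinates). Camera axes: x right, y up, looking along -z (the intrinsics and any distortion apply to the point x, -y, -z); pixel columns grow to the right and rows downward; lengths in m; the calibration is good to about 2 mm. A picture is of the moment at which its call begins.
- hand_in(): hands the job in; it is judged then, once.
The state is a dict: "t": time; "qpos": joint angles; "qvel": joint speeds; "effort": joint torques, N m; "tcp_pos": TCP position; "ee_rot": TCP orientation; "contact_force": force on the tool from outside, world axes, zero at the start; "torque": the same for the moment, N m; "finger_gap": finger opening in m; "grasp_force": force on a finger pad.
Only numpy, scipy, OpenCV 4.12 (cv2) and the standard library are available. Lean on these libraries where they do the work, as an engineer would, in place of code of your own. Each camera call takes 0.05 s, during which the arm holds its last target. There are 200 camera calls.

## Task

Finish packing the cool box: lay the carton down flat inside the free bay (standing up it would hold the lid open), close the lid, then turn the latch handle clockwise until it has risen over its ramp and dropped fully into the low notch, and let go. Do not shift or knock over anything else on the worktop or in the box.

Things in the scene. Friction and masses are not known exactly. Their poses are not given: they have to be found in the camera images.
- carton_mid (a point): slim card carton, 36 x 69 x 121 mm (top 11 mm is a soft flap, do not grip it), 0.1 to 0.16 kg, the only carton, upright on the worktop. Point: its centre, half-way up, 60 mm above its underside when upright. Axes: x across the thin 36 mm way, y across the 69 mm way, z along its length towards the flap
- cool_box: grey cool box fixed to the worktop, 155 deep (x) x 200 wide (y) mm, rim 93 high, 113 with lid shut; walls 10, inner floor 8 above the worktop. Origin: centre of underside; x from latch (front) to hinge side, z up. A 50 mm high divider at y 5 to 10 mm parts it: free bay at -y, packed bay (tub, mandarin) at +y. End lugs stick out 9 mm. The latch pivots on a front bracket
- bay (a point): centre of the floor of the free bay in the cool box, 8 mm above the worktop; the bay is 135 (box x) x 95 mm (box y), 85 mm deep below the shut lid. Axes as the box
- lid_hinge (a point): centre of the lid's hinge axis, along the cool box's y axis on its back rim, 93 mm above the worktop
- lid (a joint): angle of the white lid, 155 x 200 x 20 mm, rad: 0 shut, 1.57 upright behind the box. Its stiff hinge stays where left; 0.2 to 0.8 N m to swing down. Its underside runs through the hinge axis; shut, its top is 113 mm above the worktop. A steel strike (6 mm ramp, then a low notch) stands on the lid near its front edge at box x -78 to -45, y -50 to +12 mm: press the lid elsewhere
- lid_edge (a point): middle of the free (front) edge of the lid, on its outer face, 155 mm from the hinge
- latch (a joint): turn of the steel latch handle, rad, growing clockwise from above: 0 open (tail with knob out to the front, nose clear of the lid), 1.57 locked (tail along the box front towards box +y, nose over the lid). Lid shut: from 0.6 the nose climbs the ramp, 1.1 to 1.35 rides on top, then drops in the notch at 1.45 to 1.6; needs up to 10 N at the knob. Stop at 1.62. Over 0.2 it blocks an open lid
- latch_lift (a joint): rise of the handle on its upright spindle, m: about 0 (+-0.002) at rest and again when dropped in the notch, 0.005 to 0.006 on top of the ramp; a spring pulls it down with 7 to 11 N. Hold the knob loosely enough that it can rise and drop between the fingers, or follow it
- latch_knob (a point): middle of the handle's upright black knob, 15 to 17 mm thick and 44 mm tall; this point is 22 mm below its top and about 137 mm above the worktop; it stands on the tail (9 mm thick plate) 56 mm from the pivot
- latch_pivot (a point): point on the handle's vertical turning axis, at the height of latch_knob
- packed_mandarin_mid (a point): centre of the mandarin packed in the box behind the tub, 46 mm across
- tub_mid (a point): centre of the yoghurt tub packed in the box, half-way up, 72 mm across, 71 high
- soap_tray_mid (a point): middle of the fixed slate tray behind: two pump bottles, 65 mm across and 209 high, stand on it 55 mm to the left and right of this point; never moves
- tap (a point): foot of the fixed kitchen tap behind the box: round column 55 mm across, 200 high, with a bare arched spout above it to 400 mm that reaches away from the robot; its lever sticks out 50 to 60 mm towards the robot and 45 mm to the left, 110 to 215 high; never moves
- salt_mill_mid (a point): bystander: clear salt mill with a grey cap, upright, 44 mm across, 90 high (mm); the point is its centre, half-way up
- spice_jar_mid (a point): bystander: spice jar with a wide red cap, upright, 46 mm across, 109 high (mm); the point is its centre, half-way up
- tin_mid (a point): bystander: food tin, upright, 58 mm across, 72 high (mm); the point is its centre, half-way up
- clip_jar_mid (a point): bystander: clip-top glass jar of oats, upright, 80 x 68, 114 high (mm); the point is its centre, half-way up
- carafe_mid (a point): bystander: steel carafe with a black lid and handle, upright, body 120 mm across, 172 high (mm); the point is its centre, half-way up
- keys_mid (a point): bystander: bunch of keys lying flat, 88 x 119 mm, 8 thick (mm); the point is its centre, half-way up
Not all that is in view belongs to the job. There is more than one size of the part that bears carton_mid; the job needs the largest.

How it is judged (in metres and radians):
On the way, in this order (a step that is already met when the one before it is completed fails the run):
1. the carton lies flat in the free bay, let go (angle between carton_mid's own z axis and vertical between 1.45 and 1.69 rad and x of carton_mid in the frame of bay between -0.02 and 0.02 m and y of carton_mid in the frame of bay between -0.035 and 0.035 m and z of carton_mid in the frame of bay below 0.042 m and contact force between carton and the fingers below 0.1 N and linear speed of carton below 0.03 m/s), for 0.2 s.
2. the lid is shut over it (value of joint lid below 0.03 rad and angle between carton_mid's own z axis and vertical between 1.45 and 1.69 rad and x of carton_mid in the frame of bay between -0.02 and 0.02 m and y of carton_mid in the frame of bay between -0.035 and 0.035 m and z of carton_mid in the frame of bay below 0.042 m), for 0.2 s.
3. the handle rides up on its ramp while the lid is shut (value of joint latch_lift above 0.003 m and value of joint lid below 0.03 rad), for 0.02 s.
4. the handle has dropped into the notch (value of joint latch above 1.43 rad and value of joint latch_lift below 0.002 m and value of joint lid below 0.03 rad), for 0.2 s.
At the end, for the whole second after the job is handed in: The carton lies flat (within 0.12 rad) in the free bay, its centre within 20 mm (lengthways of the bay) and 35 mm (sideways) of the bay's middle and under 42 mm above the floor; the lid is shut (under 0.03 rad); the latch handle is past 1.43 rad and down in its notch (lift under 2 mm); all at rest (all of step 4 and angle between carton_mid's own z axis and vertical between 1.45 and 1.69 rad and x of carton_mid in the frame of bay between -0.02 and 0.02 m and y of carton_mid in the frame of bay between -0.035 and 0.035 m and z of carton_mid in the frame of bay below 0.042 m and velocity of joint latch below 0.05 rad/s and linear speed of carton below 0.02 m/s); the robot touches nothing.
It fails at once if a bystander is shifted by more than 30 mm or knocked over (distance of any of salt_mill_mid, spice_jar_mid, tin_mid, clip_jar_mid, carafe_mid, keys_mid from where it was at the start of the episode above 0.03 m).
It fails at once if the packed tub or mandarin is shifted by more than 30 mm (distance of any of tub_mid, packed_mandarin_mid from where it was at the start of the episode above 0.03 m).
It also fails if it takes over 72 s, if anything falls off the work surface, if the arm or the gripper's body presses on something with over 40 N, if the wrist force passes 120 N, or if a joint passes its speed limit or range.

## Working session

There is one attempt and no reset: what is moved stays moved. The work goes in short steps, Python scripts to look and compute and a tool call to move; the robot and the scene stay as the last step left them, time stands still between calls to the robot, and variables do not carry over. Pictures are saved under pics/ and viewed, at most 10 in all, crops included, and the job is handed in when it is done.

Besides the shell and the picture viewer there is one more tool, called after "Call:" by a JSON object that holds its "fn" and its "kwargs", one argument or row to a line. drive_tool: Moves the arm, as the interface text tells. Its arguments: {"type":"object","properties":{"motion":{"type":"string"},"newtons":{"type":"number"}},"required":["motion"]}

```bash
mkdir -p pics; cat > h.py <<'E'
from plant import *
import numpy as np, cv2
def save(n,fn):
    f=grab_frame(n); cv2.imwrite('pics/'+fn+'.png',cv2.cvtColor(f['image'],cv2.COLOR_RGB2BGR)); np.savez('pics/'+fn+'.npz',**f); return f
def load(fn): return dict(np.load('pics/'+fn+'.npz'))
def cloud(f):
    h,w=f['z_map'].shape
    u,v=np.meshgrid(np.arange(w),np.arange(h))
    p=cv2.undistortPoints(np.stack([u,v],-1).reshape(-1,1,2).astype(np.float64),f['intrinsics'],f['D']).reshape(h,w,2)
    z=f['z_map']; P=np.stack([p[...,0]*z,-p[...,1]*z,-z,np.ones_like(z)],-1)
    W=P@f['world_from_camera'].T
    W[z==0]=np.nan
    return W[...,:3]
E
python3 - <<'E'
from h import *
for n in ['scene','top','wrist']:
    f=save(n,n+'0'); print(n,f['world_from_camera'].round(3).tolist(),f['intrinsics'][0,0])
print(get_obs())
a=[cv2.imread(f'pics/{n}0.png') for n in ['scene','top']]
E
```

```text
scene [[-0.834, 0.357, -0.42, -0.089], [-0.551, -0.567, 0.612, 1.035], [-0.02, 0.742, 0.67, 1.174], [0.0, 0.0, 0.0, 1.0]] 440.44609801275595
top [[0.01, 0.981, -0.195, 0.334], [-1.0, 0.008, -0.011, 0.064], [-0.009, 0.195, 0.981, 1.246], [0.0, 0.0, 0.0, 1.0]] 359.2069046728259
wrist [[0.253, 0.922, 0.294, 0.214], [-0.967, 0.242, 0.075, -0.512], [-0.002, -0.303, 0.953, 0.372], [0.0, 0.0, 0.0, 1.0]] 286.4392845334917
{'t': 0.15, 'qpos': array([-8.30332103e+01,  1.87244844e+01, -1.10776916e+01,  6.02755447e+01,
       -2.64826164e-04,  8.23119725e+01]), 'qvel': array([-0.06689285, -0.09582788,  0.09747518,  0.06383293,  0.02563244,
        0.03071917]), 'effort': array([ 1.08772754e-03, -4.43701029e+01,  2.62666529e+01,  1.03529950e-02,
       -1.65999936e-04,  1.90884577e-05]), 'tcp_pos': array([ 0.13910864, -0.53162617,  0.20496981]), 'ee_rot': array([-1.79922942e+02, -1.01349686e-02,  1.46548105e+01]), 'contact_force': array([-0.13213103,  0.11183205,  0.57235202]), 'torque': array([0.00677157, 0.02958562, 0.01035047]), 'grasp_force': 0.0, 'finger_gap': 0.08523088275519727}
```

View pics/scene0.png

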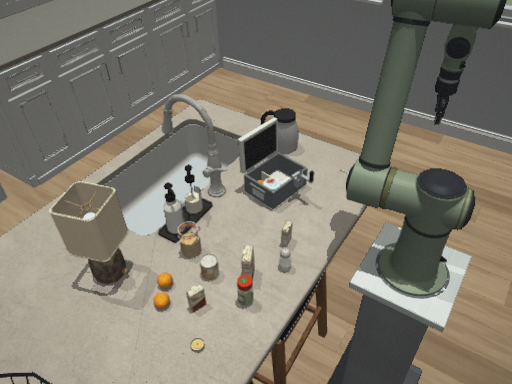

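View pics/top0.png

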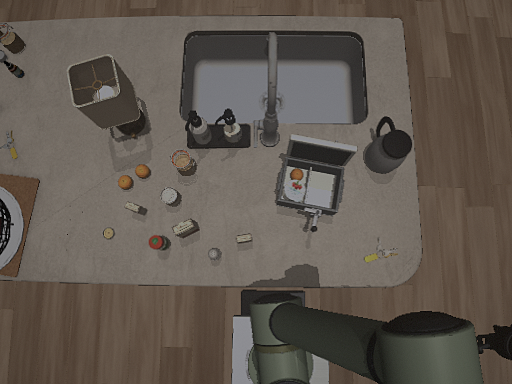

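The scene shows the open cool box, latch handle at top (312,218), with three cartons at top (135,208), (186,228) and (244,238); the one at (186,228) looks largest. Next I'll measure with the depth clouds.

```bash
python3 - <<'E'
from h import *
T=cloud(load('top0'));S=cloud(load('scene0'))
def reg(W,u0,u1,v0,v1): return W[v0:v1,u0:u1].reshape(-1,3)
P=np.r_[T.reshape(-1,3)]; 
for W,nm in((T,'top'),(S,'scene')):
    ok=(W[...,2]>0.015)&(W[...,2]<0.45)&(W[...,0]>0.2)&(W[...,0]<0.85)&(np.abs(W[...,1])<0.6)
    print(nm)
    n,l,st,c=cv2.connectedComponentsWithStats(ok.astype(np.uint8))
    for i in range(1,n):
        if st[i,4]<40: continue
        q=W[l==i]; top=q[q[:,2]>q[:,2].max()-0.012]
        r=cv2.minAreaRect((q[:,:2]*1000).astype(np.float32)); rt=cv2.minAreaRect((top[:,:2]*1000).astype(np.float32))
        print(st[i],q.min(0).round(3),q.max(0).round(3),[np.round(x,1) for x in r],'TOP',[np.round(x,1) for x in rt])
print('bench z',np.nanmedian(reg(T,60,90,220,260)[:,2]), np.nanmedian(reg(S,340-60,340-40,300,320)[:,2]))
f=load('top0');im=cv2.cvtColor(f['image'],cv2.COLOR_RGB2BGR)[100:270,120:420]
cv2.imwrite('pics/c1.png',cv2.resize(im,None,fx=2.66,fy=2.66,interpolation=cv2.INTER_CUBIC))
im=cv2.cvtColor(load('scene0')['image'],cv2.COLOR_RGB2BGR)[90:310,140:340]
cv2.imwrite('pics/c2.png',cv2.resize(im,None,fx=2.7,fy=2.7,interpolation=cv2.INTER_CUBIC))
E
```

```text
top
[ 253   60   26   88 1084] [0.678 0.008 0.015] [0.85  0.093 0.399] [array([763. ,  59.9]), array([ 81. , 171.1]), np.float64(54.7)] TOP [array([836.2,  38.9]), array([18.6, 27.3]), np.float64(89.8)]
[  73   74   72   65 2238] [0.746 0.465 0.016] [0.85  0.6   0.335] [array([805.6, 539.6]), array([ 95.2, 142.1]), np.float64(15.4)] TOP [array([782.7, 526.9]), array([ 62.5, 146.4]), np.float64(33.2)]
[215 108  27  35 480] [0.749 0.138 0.015] [0.821 0.213 0.221] [array([782.9, 177. ]), array([68.8, 77.1]), np.float64(6.0)] TOP [array([769.3, 180.2]), array([26.8, 57.7]), np.float64(52.8)]
[185 110  27  34 565] [0.73  0.248 0.015] [0.803 0.31  0.217] [array([766.7, 281.4]), array([49.2, 73.7]), np.float64(28.8)] TOP [array([762.4, 284.4]), array([25.6, 55.5]), np.float64(77.7)]
[ 366  116   46   57 1585] [ 0.643 -0.415  0.015] [ 0.809 -0.303  0.177] [array([ 714.3, -346.8]), array([160.6, 107.4]), np.float64(37.5)] TOP [array([ 713.3, -368. ]), array([ 90.6, 110. ]), np.float64(67.9)]
[ 277  134   81   99 3537] [ 0.425 -0.211  0.015] [0.7   0.014 0.252] [array([561.2, -93.2]), array([2
[... 3924 characters left out ...]
8)] TOP [array([545.4, 379.8]), array([54.9, 57. ]), np.float64(32.7)]
[157 272  16  17 209] [0.612 0.471 0.015] [0.66  0.519 0.05 ] [array([636.1, 495.5]), array([49.3, 46. ]), np.float64(67.0)] TOP [array([638.2, 493.1]), array([38.2, 43.7]), np.float64(43.9)]
[187 284  19  26 340] [0.481 0.473 0.015] [0.523 0.526 0.092] [array([502. , 498.6]), array([52.7, 29.8]), np.float64(69.7)] TOP [array([502. , 498.8]), array([48.8, 23.7]), np.float64(73.4)]
[153 293  16  16 205] [0.575 0.532 0.015] [0.623 0.578 0.044] [array([598.1, 556.5]), array([47.4, 42.9]), np.float64(52.8)] TOP [array([598.2, 554.8]), array([39.4, 40.8]), np.float64(44.0)]
bench z -0.0004230076593489951 -0.0030369709493051067
```

View pics/c1.png

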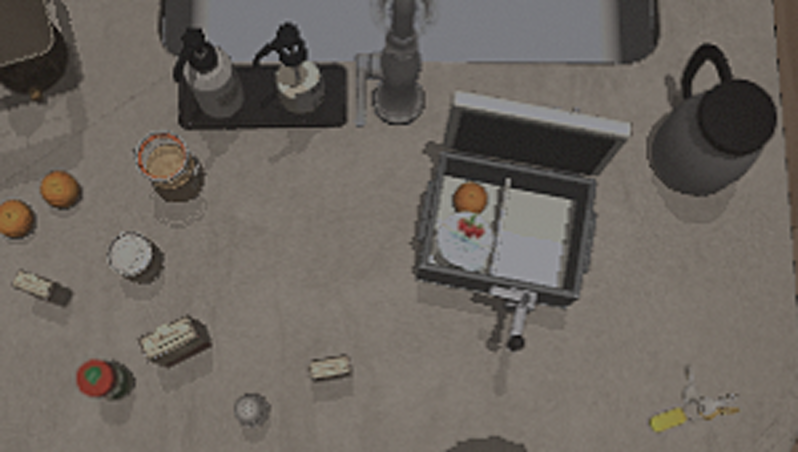

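View pics/c2.png

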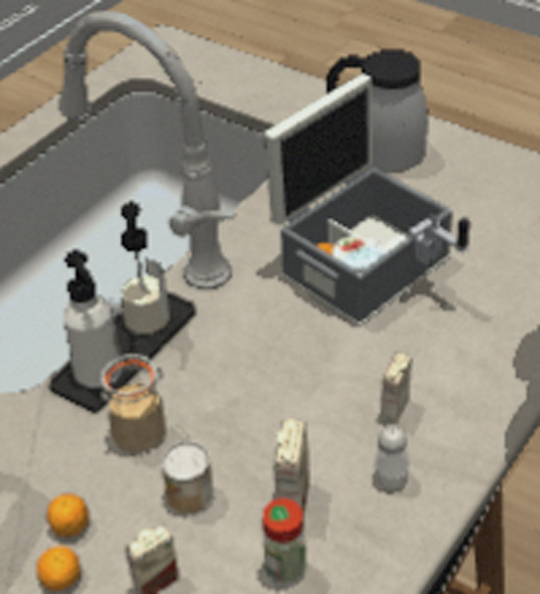

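Crops show the box open with the empty bay on its right (c1 about 535,240), handle tail at c1 (515,340), and the big carton at c1 (175,340) next to the red-capped jar. Now I'll fit the box frame and knob.

```bash
python3 - <<'E'
from h import *
for nm in('top0','scene0'):
    W=cloud(load(nm)); P=W.reshape(-1,3)
    P=P[(P[:,0]>.4)&(P[:,0]<.72)&(P[:,1]>-.28)&(P[:,1]<.08)]
    lid=P[(P[:,2]>.125)&(P[:,0]>.55)]
    for z0 in (.13,.16,.19,.22,.24):
        q=lid[(lid[:,2]>z0)&(lid[:,2]<z0+.02)]
        if len(q)>10:
            l=cv2.fitLine((q[:,:2]*1000).astype(np.float32),cv2.DIST_HUBER,0,.01,.01).ravel(); print('lid',z0,len(q),l.round(2),np.degrees(np.arctan2(l[1],l[0])).round(2))
    rim=P[(P[:,2]>.084)&(P[:,2]<.102)]
    print('rim rect',[np.round(x,1) for x in cv2.minAreaRect((rim[:,:2]*1000).astype(np.float32))],len(rim))
    for yaw in(-9.5,):
        c,s=np.cos(np.radians(yaw)),np.sin(np.radians(yaw)); r=rim[:,:2]@np.array([[c,-s],[s,c]])
        for k in (0,1):
            h,e=np.histogram(r[:,k],np.arange(.35,.75,.004) if k==0 else np.arange(-.15,.15,.004)); print('xy'[k],[(int(round(a*1000)),int(b)) for a,b in zip(e,h) if b>3])
    kn=P[(P[:,2]>.125)&(P[:,2]<.175)&(P[:,0]<.48)]; print('knob',len(kn),kn.min(0).round(3),kn.max(0).round(3),np.median(kn,0).round(3))
    hd=P[(P[:,2]>.102)&(P[:,0]<.52)]; l=cv2.fitLine((hd[:,:2]*1000).astype(np.float32),cv2.DIST_HUBER,0,.01,.01).ravel();print('handle',l.round(2),hd.min(0),hd.max(0))
E
```

```text
lid 0.13 129 [ 1.9000e-01  9.8000e-01  6.5260e+02 -1.4906e+02] 78.94
lid 0.16 140 [ 1.9000e-01  9.8000e-01  6.6130e+02 -1.0901e+02] 79.1
lid 0.19 140 [ 1.9000e-01  9.8000e-01  6.6167e+02 -1.1216e+02] 79.21
lid 0.22 221 [ 1.8000e-01  9.8000e-01  6.6333e+02 -1.1305e+02] 79.47
lid 0.24 457 [ 1.9000e-01  9.8000e-01  6.7360e+02 -1.1318e+02] 79.23
rim rect [array([573.9, -95.3]), array([198. , 180.6]), np.float64(79.8)] 683
x [(490, 6), (494, 4), (510, 11), (514, 62), (518, 73), (522, 52), (526, 12), (530, 8), (534, 9), (538, 7), (542, 7), (546, 5), (550, 10), (554, 8), (558, 8), (562, 7), (566, 9), (570, 7), (574, 8), (578, 9), (582, 7), (586, 8), (590, 8), (594, 7), (598, 7), (602, 10), (606, 7), (610, 8), (614, 5), (618, 9), (622, 9), (626, 7), (630, 8), (634, 7), (638, 6), (642, 7), (646, 9), (650, 9), (654, 5), (658, 60), (662, 72), (666, 65), (670, 20)]
y [(-102, 5), (-98, 45), (-94, 59), (-90, 47), (-86, 9), (-82, 7), (-78, 9), (-74, 9), (-70, 8), (-66, 11), (-62, 9), (-58, 9), (-54, 10), (-50, 7), (-46, 11), (-42, 14), (-38, 7), (-34, 7), (-30, 10), (-26, 10), (-22, 12), (-18, 10),
[... 1257 characters left out ...]
, (658, 45), (662, 38), (666, 35), (670, 35)]
y [(-98, 17), (-94, 29), (-90, 31), (-86, 18), (-82, 7), (-74, 9), (-70, 6), (-66, 5), (-62, 4), (-54, 5), (-46, 6), (-42, 4), (-38, 7), (-34, 4), (-22, 13), (-18, 7), (-14, 15), (-10, 6), (-6, 5), (-2, 5), (2, 8), (6, 5), (10, 4), (14, 8), (18, 4), (22, 6), (26, 8), (30, 5), (34, 6), (38, 7), (42, 9), (46, 5), (50, 10), (54, 6), (58, 6), (62, 5), (66, 9), (70, 7), (74, 9), (78, 5), (82, 9), (86, 6), (90, 16), (94, 30), (98, 39), (102, 35)]
knob 35 [ 0.423 -0.1    0.126] [ 0.439 -0.081  0.161] [ 0.43  -0.09   0.145]
handle [ 9.9000e-01 -1.4000e-01  4.5322e+02 -9.3900e+01] [ 0.42316596 -0.1111619   0.10246563] [ 0.49958553 -0.06276829  0.16142799]
```

Call:
{"fn": "drive_tool", "kwargs": {
  "motion": "0 0 0 -0.179 100; 0 0 0 -0.179 100; 0 0 0 -0.179 100; 0 0 0 -0.179 100; 0 0 0 -0.179 100",
  "newtons": 20
}}

```text
t: 0.78
tcp_pos: [0.1391, -0.5318, 0.2052]
ee_rot: [-180.0, -0.0, 66.3]
contact_force: [-0.1, 0.4, 0.4]
finger_gap: 0.0853
grasp_force: 0.0
```

Call:
{"fn": "drive_tool", "kwargs": {
  "motion": "0 0 0 -0.179 100; 0 0 0 -0.179 100; 0 0 0 -0.179 100; 0 0 0 -0.179 100; 0 0 0 -0.179 100"
}}

```text
t: 1.4
tcp_pos: [0.1391, -0.5318, 0.2052]
ee_rot: [180.0, -0.0, 117.6]
contact_force: [0.2, -0.7, -0.2]
finger_gap: 0.0853
grasp_force: 0.0
```

Call:
{"fn": "drive_tool", "kwargs": {
  "motion": "31 33 0 0 100; 31 33 0 0 100; 31 33 0 0 100; 31 33 0 0 100; 31 33 0 0 100"
}}

```text
t: 2.02
tcp_pos: [0.2152, -0.3173, 0.2054]
ee_rot: [180.0, -0.0, 117.2]
contact_force: [1.2, 0.4, 0.3]
finger_gap: 0.0853
grasp_force: 0.0
```

Call:
{"fn": "drive_tool", "kwargs": {
  "motion": "31 33 0 0 100; 31 33 0 0 100; 31 33 0 0 100; 31 33 0 0 100; 31 33 0 0 100"
}}

```text
t: 2.65
tcp_pos: [0.2911, -0.1041, 0.2056]
ee_rot: [180.0, 0.0, 117.2]
contact_force: [0.4, 0.3, -0.3]
finger_gap: 0.0856
grasp_force: 0.0
```

Call:
{"fn": "drive_tool", "kwargs": {
  "motion": "31 33 0 0 100; 31 33 0 0 100; 31 33 0 0 100; 31 33 0 0 100; 0 0 0 0 100"
}}

```text
t: 3.28
tcp_pos: [0.3519, 0.0675, 0.2055]
ee_rot: [180.0, -0.0, 117.6]
contact_force: [0.2, -0.4, 0.5]
finger_gap: 0.0855
grasp_force: 0.0
```

Call:
{"fn": "drive_tool", "kwargs": {
  "motion": "35 38 0 0 100; 35 38 0 0 100; 35 38 0 0 100; 35 38 0 0 100; 0 0 0 0 100"
}}

```text
t: 3.9
tcp_pos: [0.4236, 0.2606, 0.205]
ee_rot: [-180.0, 0.0, 117.4]
contact_force: [-0.3, -0.3, 0.3]
finger_gap: 0.0855
grasp_force: 0.0
```

```bash
cat > cart.py <<'E'
from h import *
import sys
def objs(fn,zmin=.1,zmax=.14,lo=(.36,.22),hi=(.52,.4)):
    P=cloud(load(fn)).reshape(-1,3)
    P=P[(P[:,2]>zmin)&(P[:,2]<zmax)&(P[:,0]>lo[0])&(P[:,0]<hi[0])&(P[:,1]>lo[1])&(P[:,1]<hi[1])]
    if len(P)<10: print('none');return
    print(len(P),P.max(0).round(4),[np.round(x,1) for x in cv2.minAreaRect((P[:,:2]*1000).astype(np.float32))],np.median(P,0).round(4))
E
python3 - <<'E'
from cart import *
save('wrist','w1')
objs('w1',.105,.14,hi=(.52,.37)); objs('w1',.03,.1,hi=(.52,.37));o=get_obs();print(o['tcp_pos'],o['ee_rot'])
E
```

```text
2389 [0.4645 0.352  0.1213] [array([436.2, 315.9]), array([30.9, 68.3]), np.float64(26.2)] [0.4354 0.3177 0.1135]
893 [0.52   0.37   0.0998] [array([423.8, 310.8]), array([217.4,  62.7]), np.float64(46.6)] [0.4089 0.2849 0.0725]
[0.42259573 0.25894302 0.20490213] [-1.79902936e+02  2.48916370e-02  1.17276230e+02]
```

View pics/w1.png

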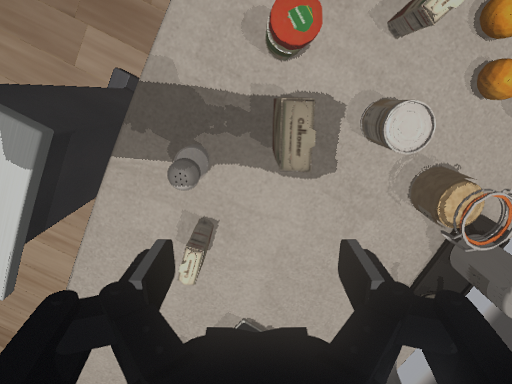

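The wrist view shows the carton at (295,133), square to the fingers. I'll move over it, descend and grip.

Call:
{"fn": "drive_tool", "kwargs": {
  "motion": "44 38 0 0.014 100; 0 0 0 0 100; 0 0 45 0 100; 0 0 45 0 100; 0 0 45 0 100"
}}

```text
t: 4.58
tcp_pos: [0.4361, 0.3131, 0.0698]
ee_rot: [-180.0, 0.0, 116.3]
contact_force: [1.4, 0.5, -0.7]
finger_gap: 0.0855
grasp_force: 0.0
```

Call:
{"fn": "drive_tool", "kwargs": {
  "motion": "0 0 3 0 40; 0 0 0 0 30; 0 0 0 0 30; 0 0 0 0 30; 0 0 0 0 30",
  "newtons": 20
}}

```text
t: 5.2
tcp_pos: [0.4379, 0.316, 0.0699]
ee_rot: [179.8, 0.1, 116.4]
contact_force: [-0.5, -1.9, 7.8]
finger_gap: 0.035
grasp_force: 23.0
```

Call:
{"fn": "drive_tool", "kwargs": {
  "motion": "0 0 0 0 65; 0 0 0 0 65; -22 0 -10 0 65; 0 0 0 0 60; 0 0 0 0 30"
}}

```text
t: 5.82
tcp_pos: [0.446, 0.2962, 0.0774]
ee_rot: [-180.0, -0.0, 116.4]
contact_force: [1.2, -2.9, 12.7]
finger_gap: 0.0348
grasp_force: 22.9
```

Call:
{"fn": "drive_tool", "kwargs": {
  "motion": "0 0 0 0 30; 0 0 0 0 30; 0 0 2 0 30; -9 0 0 0 30; -8 0 0 0 30"
}}

```text
t: 6.45
tcp_pos: [0.4544, 0.2822, 0.0769]
ee_rot: [179.8, -0.1, 116.5]
contact_force: [-1.3, 2.3, 7.1]
finger_gap: 0.0349
grasp_force: 22.7
```

```bash
python3 - <<'E'
from cart import *
save('wrist','w2');save('scene','s2')
objs('w2',.09,.16,hi=(.54,.37));o=get_obs();print(o['contact_force'],o['tcp_pos'])
a=cv2.imread('pics/w2.png')[60:,100:420];b=cv2.resize(cv2.imread('pics/s2.png')[220:330,200:310],(324,324))
cv2.imwrite('pics/m2.png',np.hstack([a,b]))
E
```

```text
17580 [0.5047 0.3422 0.16  ] [array([443.1, 303.7]), array([105. ,  73.2]), np.float64(26.7)] [0.441  0.3002 0.1232]
[-0.9940605   1.4171089  10.01354831] [0.45461876 0.28166742 0.07680114]
```

View pics/m2.png

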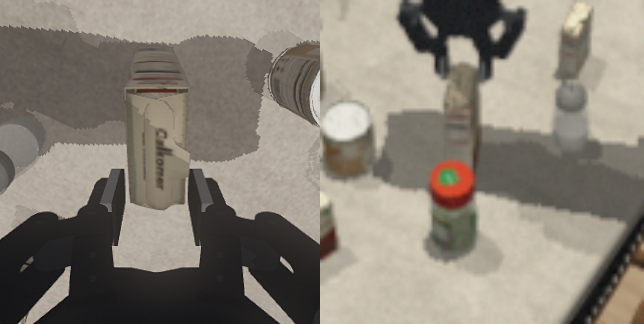

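The wrist view (left half) shows the carton between the pads with its striped thin side visible; I'll measure the tilt from the depth.

```bash
cat > tilt.py <<'E'
from h import *
def tilt(fn,zlo=.01):
    # carton points in tool frame (slab |y|<14 mm): profile of side and top
    o=get_obs(); p=o['tcp_pos']; y=np.radians(o['ee_rot'][2]); 
    W=cloud(load(fn))[::1].reshape(-1,3)-np.array([p[0],p[1],0])
    tx=W[:,:2]@[np.cos(y),np.sin(y)]; ty=W[:,:2]@[np.sin(y),-np.cos(y)]
    k=(abs(ty)<12)&(abs(ty)<.012)&(W[:,2]>zlo)&(W[:,2]<.15)&(tx>-.16)&(tx<.16)
    a,b=tx[k]*1000,W[k,2]*1000
    for x in range(-150,150,8):
        q=b[(a>=x)&(a<x+8)]
        if len(q)>5: print(x+4,np.percentile(q,[3,50,97]).round(),len(q))
E
python3 - <<'E'
from tilt import *
tilt('w2')
E
```

```text
-10 [109. 112. 116.] 113
-2 [109. 115. 117.] 536
6 [111. 116. 119.] 555
14 [113. 118. 121.] 625
22 [114. 119. 123.] 716
30 [114. 120. 123.] 791
38 [115. 120. 124.] 799
46 [116. 121. 125.] 887
54 [ 98. 115. 124.] 1100
62 [ 56.  89. 108.] 1087
70 [11. 35. 52.] 335
118 [ 19.  80. 108.] 1766
126 [17. 74. 93.] 101
```

It is tipping about its edge as planned (10°). Continuing the arc.

Call:
{"fn": "drive_tool", "kwargs": {
  "motion": "-9 0 1 0 30; -9 0 2 0 30; -8 0 2 0 30; -8 0 3 0 30; 0 0 0 0 30"
}}

```text
t: 7.18
tcp_pos: [0.4701, 0.2504, 0.0684]
ee_rot: [179.9, 0.0, 116.4]
contact_force: [0.9, -1.1, 7.7]
finger_gap: 0.035
grasp_force: 24.3
```

Call:
{"fn": "drive_tool", "kwargs": {
  "motion": "-11 0 6 0 30; -11 0 7 0 30; -9 0 8 0 30; -9 0 9 0 30; 0 0 0 0 30"
}}

```text
t: 7.8
tcp_pos: [0.4882, 0.2135, 0.0378]
ee_rot: [179.9, 0.1, 116.3]
contact_force: [1.2, -2.7, 3.3]
finger_gap: 0.0349
grasp_force: 29.2
```

```bash
python3 - <<'E'
from tilt import *
save('wrist','w3'); tilt('w3')
E
```

```text
-10 [69. 74. 78.] 19
-2 [61. 64. 86.] 285
6 [ 61. 136. 149.] 627
14 [ 99. 144. 150.] 2953
22 [102. 109. 120.] 340
30 [109. 115. 121.] 683
38 [114. 117. 119.] 1648
46 [108. 112. 115.] 1896
54 [102. 106. 109.] 1720
62 [ 96. 100. 103.] 1579
70 [90. 94. 97.] 1392
78 [84. 88. 91.] 1263
86 [78. 81. 84.] 1163
94 [71. 75. 78.] 1017
102 [65. 69. 72.] 923
110 [59. 62. 65.] 816
118 [53. 56. 59.] 696
```

Tilted ~52°. A bit further, then release.

Call:
{"fn": "drive_tool", "kwargs": {
  "motion": "-6 0 9 0 30; -5 0 9 0 30; 0 0 0 0 65; 0 0 0 0 65; 0 0 0 0 65"
}}

```text
t: 8.48
tcp_pos: [0.4912, 0.205, 0.0196]
ee_rot: [-180.0, -0.0, 116.5]
contact_force: [-0.6, -0.6, 0.3]
finger_gap: 0.0557
grasp_force: 0.0
```

Call:
{"fn": "drive_tool", "kwargs": {
  "motion": "0 0 0 0 65; 0 0 -30 0 80; 10 0 -60 0 100; 10 0 -60 0 100; 0 0 0 0 100"
}}

```text
t: 9.1
tcp_pos: [0.4859, 0.2243, 0.1748]
ee_rot: [179.4, 0.1, 116.5]
contact_force: [0.5, -0.3, -1.2]
finger_gap: 0.0853
grasp_force: 0.0
```

```bash
python3 - <<'E'
from cart import *
save('wrist','w4');save('top','t4')
for n in('w4','t4'):
    objs(n,.04,.1,lo=(.4,.15),hi=(.56,.36)); objs(n,.06,.08,lo=(.4,.15),hi=(.56,.36))
o=get_obs();print(o['tcp_pos'],o['ee_rot'])
E
```

```text
4235 [0.56   0.36   0.0804] [array([483.8, 254.6]), array([240.7, 100.4]), np.float64(75.8)] [0.4784 0.2484 0.0671]
3930 [0.56   0.36   0.0795] [array([480.9, 255.4]), array([244.1,  95.4]), np.float64(73.7)] [0.477  0.247  0.0672]
129 [0.5118 0.2286 0.0748] [array([490. , 204.3]), array([30.8, 60.2]), np.float64(27.3)] [0.4909 0.1997 0.0673]
109 [0.5115 0.2286 0.0748] [array([490.5, 204.5]), array([29.8, 60.2]), np.float64(27.3)] [0.4912 0.2023 0.068 ]
[0.48281316 0.22275496 0.17004206] [1.79913502e+02 1.45794974e-02 1.16436700e+02]
```

View pics/w4.png

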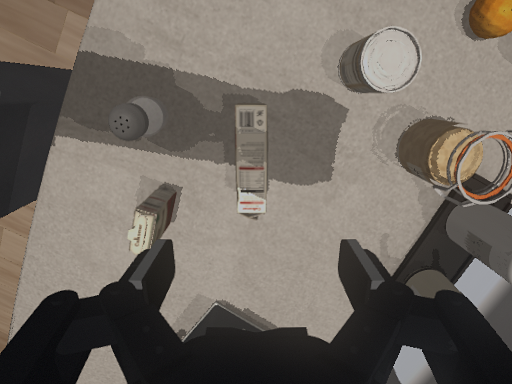

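The carton lies on its thin side at (252,160), bottom end near row 105, flap end near row 215, undisturbed neighbours. Measure it precisely.

```bash
python3 - <<'E'
from h import *
W=cloud(load('w4'))[90:225,228:278].reshape(-1,3); P=W[(W[:,2]>.055)&(W[:,2]<.08)]
r=cv2.minAreaRect((P[:,:2]*1000).astype(np.float32));print(r,np.median(P[:,2]))
o=get_obs();p=o['tcp_pos'];y=np.radians(o['ee_rot'][2]);d=np.array(r[0])-p[:2]*1000
print(p,o['ee_rot'],'tool',d@[np.cos(y),np.sin(y)],d@[np.sin(y),-np.cos(y)])
a=P[:,:2]-p[:2];a=a@np.array([[np.cos(y),np.sin(y)],[np.sin(y),-np.cos(y)]]).T
print(np.percentile(a,[1,99],axis=0)*1000)
E
```

```text
((477.5013122558594, 233.07029724121094), (31.93477439880371, 119.47270202636719), 27.33119773864746) 0.06712557916481923
[0.48281316 0.22275496 0.17004206] [1.79913502e+02 1.45794974e-02 1.16436700e+02] tool 11.601515378268257 -0.1638945032613679
[[-43.97842427 -15.23367034]
 [ 70.25957299  15.3724069 ]]
```

Call:
{"fn": "drive_tool", "kwargs": {
  "motion": "12 0 0 -0.01 100; 0 0 45 0 100; 0 0 45 0 100; 0 0 45 0 100; 0 0 9 0 100"
}}

```text
t: 9.82
tcp_pos: [0.4729, 0.2323, 0.0216]
ee_rot: [-179.5, -0.1, 117.0]
contact_force: [-1.0, -0.1, 0.3]
finger_gap: 0.0855
grasp_force: 0.0
```

Call:
{"fn": "drive_tool", "kwargs": {
  "motion": "0 0 0 0 40; 0 0 0 0 30; 0 0 0 0 30; 0 0 0 0 30; 0 0 0 0 30",
  "newtons": 30
}}

```text
t: 10.45
tcp_pos: [0.4786, 0.2337, 0.0273]
ee_rot: [179.8, 0.0, 117.0]
contact_force: [-0.7, -0.4, 7.0]
finger_gap: 0.0348
grasp_force: 31.2
```

Call:
{"fn": "drive_tool", "kwargs": {
  "motion": "0 0 -10 0 30; 0 0 -40 0 30; 0 0 -40 0 30; 0 0 -40 0 30; 0 0 0 0 30"
}}

```text
t: 11.08
tcp_pos: [0.4797, 0.2341, 0.1595]
ee_rot: [179.6, 0.1, 117.0]
contact_force: [0.7, 0.0, -1.5]
finger_gap: 0.035
grasp_force: 30.5
```

Call:
{"fn": "drive_tool", "kwargs": {
  "motion": "0 0 -10 -0.183 30; 0 0 0 -0.183 30; 0 0 0 -0.183 30; 0 0 0 -0.183 30; 0 0 0 -0.183 30"
}}

```text
t: 11.7
tcp_pos: [0.4763, 0.2329, 0.1645]
ee_rot: [-179.9, -0.1, 169.8]
contact_force: [-0.5, -0.6, -1.7]
finger_gap: 0.0352
grasp_force: 30.5
```

Call:
{"fn": "drive_tool", "kwargs": {
  "motion": "-20 -40 0 0 30; -20 -45 0 0 30; -20 -45 0 0 30; -20 -45 0 0 30; -20 -45 0 0 30"
}}

```text
t: 12.32
tcp_pos: [0.5345, -0.0028, 0.1646]
ee_rot: [180.0, -0.1, 169.4]
contact_force: [1.0, 0.7, -0.2]
finger_gap: 0.0349
grasp_force: 30.5
```

Call:
{"fn": "drive_tool", "kwargs": {
  "motion": "-20 -45 0 0 30; -20 -44 0 0 30; -22 -40 0 0 30; 0 0 0 0 30; 0 0 0 0 30"
}}

```text
t: 12.95
tcp_pos: [0.5713, -0.139, 0.1645]
ee_rot: [179.9, -0.1, 169.4]
contact_force: [0.3, 0.2, -1.5]
finger_gap: 0.0349
grasp_force: 30.6
```

```bash
python3 - <<'E'
from h import *
save('wrist','w5');save('top','t5');o=get_obs();p=o['tcp_pos'];y=np.radians(o['ee_rot'][2]);print(p,o['ee_rot'])
for n in('w5','t5'):
    W=cloud(load(n)).reshape(-1,3);W=W[np.linalg.norm(W[:,:2]-p[:2],axis=1)<.25]
    a=(W[:,:2]-p[:2])@np.array([[np.cos(y),np.sin(y)],[np.sin(y),-np.cos(y)]]).T*1000;z=W[:,2]*1000
    def ext(k,nm):
        if k.sum()>5: print(n,nm,k.sum(),np.percentile(a[k],[1,50,99],axis=0).round(1).tolist(),z[k].max())
    ext((z>195)&(z<225)&(abs(a[:,1])<20)&(abs(a[:,0])<90),'carton')
    for nm,k,ax in (('front',(a[:,0]>40)&(abs(a[:,1])<30),0),('back',(a[:,0]<-40)&(a[:,0]>-90)&(abs(a[:,1])<30),0),('-y',(a[:,1]<-30)&(abs(a[:,0])<40),1),('+y',(a[:,1]>30)&(abs(a[:,0])<40),1)):
        k=k&(z>84)&(z<102); h,e=np.histogram(a[k,ax],np.arange(-160,160,4)); print(n,nm,[(int(b),int(c)) for b,c in zip(e,h) if c>8])
    k=(z>40)&(z<60)&(abs(a[:,0])<50);h,e=np.histogram(a[k,1],np.arange(-100,100,4)); print('div',[(int(b),int(c)) for b,c in zip(e,h) if c>8])
a=cv2.imread('pics/w5.png');cv2.imwrite('pics/m5.png',a)
E
```

```text
[ 0.57154467 -0.1383192   0.16501512] [ 1.79968692e+02 -9.36970309e-02  1.69475793e+02]
w5 carton 12600 [[-45.2, -18.2], [12.0, -0.5], [58.9, 18.1]] 224.98774275957766
w5 front [(60, 72), (64, 367), (68, 369), (72, 230), (76, 214), (80, 96), (84, 46), (88, 43), (92, 51), (96, 12)]
w5 back [(-84, 32), (-80, 10), (-76, 12)]
w5 -y [(-60, 22), (-56, 318), (-52, 414), (-48, 280)]
w5 +y [(132, 596), (136, 372), (140, 138)]
div [(-48, 304), (44, 45), (48, 556), (52, 67), (64, 45), (68, 18), (72, 31), (76, 75), (80, 87), (84, 85), (88, 85), (92, 88)]
t5 carton 56 [[-85.6, 5.8], [12.3, 13.9], [43.9, 19.8]] 223.07323054670692
t5 front [(64, 12), (68, 9)]
t5 back [(-76, 10)]
t5 -y []
t5 +y [(132, 28), (136, 29), (140, 11)]
div [(44, 11), (48, 34), (84, 9), (88, 10)]
```

View pics/w5.png

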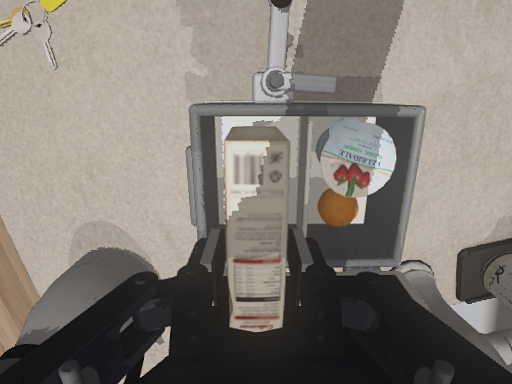

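The wrist view shows the carton over the free bay (front wall at row 112, divider at col 303). I'll shift 4 mm back and lower it.

Call:
{"fn": "drive_tool", "kwargs": {
  "motion": "-4 0 0 0 30; 0 0 30 0 30; 0 0 30 0 30; 0 0 30 0 30; 0 0 0 0 30"
}}

```text
t: 13.68
tcp_pos: [0.5744, -0.1388, 0.0735]
ee_rot: [179.9, -0.3, 169.5]
contact_force: [-0.4, -0.6, -0.4]
finger_gap: 0.0349
grasp_force: 30.6
```

Call:
{"fn": "drive_tool", "kwargs": {
  "motion": "0 0 15 0 30; 0 0 12 0 30; 0 0 8 0 30; 0 0 3 0 30; 0 0 1 0 30"
}}

```text
t: 14.3
tcp_pos: [0.5764, -0.1404, 0.0366]
ee_rot: [-180.0, 0.0, 169.4]
contact_force: [0.8, 0.6, -0.5]
finger_gap: 0.0351
grasp_force: 30.6
```

Call:
{"fn": "drive_tool", "kwargs": {
  "motion": "0 0 2 0 30; 0 0 1 0 30; 0 0 0 0 58; 0 0 0 0 58; 0 0 0 0 58"
}}

```text
t: 14.92
tcp_pos: [0.5764, -0.1403, 0.0335]
ee_rot: [180.0, 0.0, 169.4]
contact_force: [-0.4, 0.0, 0.3]
finger_gap: 0.0493
grasp_force: 0.0
```

Call:
{"fn": "drive_tool", "kwargs": {
  "motion": "0 0 -15 0 58; 0 0 -40 0 58; 0 0 -60 0 58; 0 0 -60 0 58; 0 0 -40 0 0"
}}

```text
t: 15.55
tcp_pos: [0.5772, -0.1406, 0.2531]
ee_rot: [-180.0, 0.3, 169.4]
contact_force: [0.8, 0.6, -0.2]
finger_gap: 0.0322
grasp_force: 0.0
```

```bash
python3 - <<'E'
from h import *
save('wrist','w6');save('top','t6');save('scene','s6');o=get_obs();p=o['tcp_pos'];print(p,o['ee_rot'],o['finger_gap'],o['contact_force'])
bx=np.array([.9826,-.1857]);by=np.array([.1857,.9826]);C=np.array([.583,-.0975])
for n in('w6','t6','s6'):
    W=cloud(load(n)).reshape(-1,3);a=(W[:,:2]-C)@np.stack([bx,by],1)*1000;z=W[:,2]*1000
    def ext(nm,x0,x1,y0,y1,z0,z1):
        k=(a[:,0]>x0)&(a[:,0]<x1)&(a[:,1]>y0)&(a[:,1]<y1)&(z>z0)&(z<z1)
        if k.sum()>5: print(n,nm,k.sum(),np.percentile(np.c_[a[k],z[k]],[2,50,98],axis=0).round(1).tolist())
    ext('carton',-67,67,-85,0,60,84)
    ext('lidlow',50,150,-100,100,130,150);ext('lidmid',50,150,-100,100,190,210);ext('lidtop',50,170,-100,100,235,270)
    ext('knob',-175,-130,-50,10,140,165); ext('tail',-135,-70,-50,10,100,125);ext('boss',-105,-80,-50,20,105,160)
im=[cv2.imread('pics/%s.png'%n) for n in('w6','t6')]
cv2.imwrite('pics/m6.png',np.hstack([cv2.resize(im[0],(400,300)),cv2.resize(im[1][110:260,250:450],(400,300))]))
E
```

```text
[ 0.57797114 -0.140883    0.25229745] [-179.93588281    0.36374142  169.41604264] 0.010150702979459568 [ 0.39978365  1.18775466 -0.44942657]
w6 carton 2307 [[-55.8, -59.2, 64.9], [-4.7, -44.5, 75.2], [56.8, -28.8, 77.2]]
w6 lidlow 1115 [[75.9, -71.3, 130.5], [77.0, 28.1, 140.1], [80.2, 95.7, 149.6]]
w6 lidmid 1497 [[77.7, -69.1, 190.4], [78.8, -22.5, 199.2], [82.2, 96.3, 209.6]]
w6 lidtop 2101 [[82.2, -73.8, 235.4], [84.9, -39.9, 245.0], [96.3, 96.1, 247.5]]
w6 knob 351 [[-152.6, -34.0, 141.4], [-145.7, -26.8, 154.7], [-140.2, -18.5, 157.5]]
w6 tail 697 [[-134.0, -37.4, 111.1], [-111.0, -28.7, 114.0], [-84.1, 5.6, 124.8]]
w6 boss 818 [[-103.5, -37.4, 113.1], [-91.5, -17.3, 125.8], [-84.1, 10.9, 130.3]]
t6 carton 296 [[-56.1, -58.3, 64.1], [-0.4, -43.4, 75.7], [57.2, -30.5, 80.6]]
t6 lidlow 68 [[76.7, 2.8, 130.6], [78.6, 51.4, 140.1], [82.8, 96.3, 148.9]]
t6 lidmid 94 [[78.3, -28.2, 190.8], [80.0, 34.7, 200.7], [84.1, 97.1, 209.4]]
t6 lidtop 367 [[81.8, -36.3, 235.7], [90.5, 30.0, 246.7], [102.7, 95.7, 250.9]]
t6 knob 16 [[-153.7, -30.1, 148.1], [-147.8, -25.1, 154.8], [-140.2, -20.2, 159.1]]
t6 tail 72 [[-133.7, -39.5, 108.6], [-108.6, -28.8, 115.3], [-82.5, -1.2, 124.2]]
t6 boss 81 [[-103.7, -39.4, 112.8], [-92.4, -21.8, 125.7], [-82.5, 9.9, 131.8]]
s6 carton 211 [[-48.0, -83.9, 60.9], [3.6, -36.9, 74.2], [66.3, -21.7, 82.3]]
s6 lidlow 149 [[72.0, -90.9, 130.5], [77.5, 16.9, 139.3], [85.1, 97.5, 149.1]]
s6 lidmid 171 [[74.2, -88.2, 190.4], [79.3, 13.8, 200.8], [88.3, 98.3, 209.6]]
s6 lidtop 243 [[77.4, -92.3, 235.4], [86.3, 14.6, 244.9], [101.3, 97.6, 250.5]]
s6 knob 23 [[-157.6, -26.7, 141.9], [-151.8, -20.7, 152.6], [-143.1, -14.9, 159.5]]
s6 tail 57 [[-132.5, -33.5, 100.9], [-103.0, -21.9, 112.9], [-85.3, 6.2, 123.2]]
s6 boss 56 [[-103.7, -33.5, 107.9], [-95.7, -15.2, 123.2], [-85.3, 14.4, 133.7]]
```

View pics/m6.png

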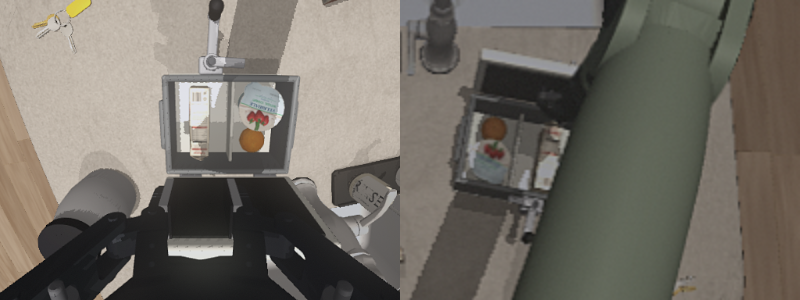

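Carton lies flat in the free bay (top at 76 mm, centre near box x 0, y −44). Knob at box (−147,−26). Now over and behind the lid.

Call:
{"fn": "drive_tool", "kwargs": {
  "motion": "0 0 -42 0 0; -32 -8 0 0 0; -32 -8 0 0 0; -32 -8 0 0 0; -32 -8 0 0 0"
}}

```text
t: 16.32
tcp_pos: [0.6965, -0.1954, 0.289]
ee_rot: [180.0, -0.1, 169.4]
contact_force: [-0.2, 0.2, 0.6]
finger_gap: 0.0001
grasp_force: 0.0
```

Call:
{"fn": "drive_tool", "kwargs": {
  "motion": "0 0 0 0 0; 0 0 35 0 0; 0 0 35 0 0; 0 0 20 0 0; 0 0 0 0 0"
}}

```text
t: 16.95
tcp_pos: [0.6938, -0.1942, 0.1982]
ee_rot: [179.9, -0.3, 169.4]
contact_force: [-0.4, 0.2, 0.9]
finger_gap: 0.0001
grasp_force: 0.0
```

Call:
{"fn": "drive_tool", "kwargs": {
  "motion": "10 0 0 0 0; 10 0 0 0 0; 13 0 -1 0 0; 13 0 0 0 0; 14 0 2 0 0"
}}

```text
t: 17.58
tcp_pos: [0.6388, -0.1845, 0.2024]
ee_rot: [-180.0, 0.3, 169.4]
contact_force: [3.1, 0.4, 2.9]
finger_gap: -0.0001
grasp_force: 1.7
```

Call:
{"fn": "drive_tool", "kwargs": {
  "motion": "13 0 4 0 0; 13 0 6 0 0; 12 0 7 0 0; 11 0 9 0 0; 10 0 9 0 0"
}}

```text
t: 18.2
tcp_pos: [0.5802, -0.1737, 0.167]
ee_rot: [-179.9, 0.3, 169.4]
contact_force: [0.1, -0.0, 2.8]
finger_gap: 0.0
grasp_force: 1.4
```

Call:
{"fn": "drive_tool", "kwargs": {
  "motion": "8 0 11 0 0; 7 0 12 0 0; 5 0 12 0 0; 3 0 10 0 0; 0 0 0 0 0"
}}

```text
t: 18.82
tcp_pos: [0.5556, -0.1687, 0.1182]
ee_rot: [180.0, -0.1, 169.4]
contact_force: [-0.5, -0.3, -0.8]
finger_gap: 0.0002
grasp_force: 0.0
```

Call:
{"fn": "drive_tool", "kwargs": {
  "motion": "0 0 2 0 0; 0 0 2 0 0; 0 0 1 0 0; 0 0 0 0 0; 0 0 0 0 0"
}}

```text
t: 19.45
tcp_pos: [0.5568, -0.1693, 0.1147]
ee_rot: [-180.0, 0.0, 169.4]
contact_force: [-0.5, -0.2, 1.5]
finger_gap: 0.0001
grasp_force: 0.8
```

Call:
{"fn": "drive_tool", "kwargs": {
  "motion": "0 0 2 0 0; 0 0 1 0 0; 0 0 1 0 0; 0 0 0 0 0; 0 0 0 0 0"
}}

```text
t: 20.08
tcp_pos: [0.5567, -0.1692, 0.1104]
ee_rot: [180.0, -0.0, 169.4]
contact_force: [-0.2, 1.0, 1.2]
finger_gap: -0.0001
grasp_force: 0.3
```

Call:
{"fn": "drive_tool", "kwargs": {
  "motion": "0 0 1 0 0; 0 0 1 0 0; 0 0 0 0 0; 0 0 0 0 0; 0 0 0 0 0"
}}

```text
t: 20.7
tcp_pos: [0.5567, -0.1692, 0.1085]
ee_rot: [180.0, -0.0, 169.4]
contact_force: [-1.0, 0.3, 1.0]
finger_gap: 0.0001
grasp_force: 0.5
```

```bash
cat > lid.py <<'E'
from h import *
bx=np.array([.9826,-.1857]);by=np.array([.1857,.9826]);C=np.array([.583,-.0975])
def boxpts(fn):
    W=cloud(load(fn)); a=np.full(W.shape,np.nan); d=W[...,:2]-C
    a[...,0]=d@bx;a[...,1]=d@by;a[...,2]=W[...,2]; return a*1000
def lid(fn):
    P=boxpts(fn).reshape(-1,3);P=P[(P[:,0]>-75)&(P[:,0]<75)&(abs(P[:,1])<98)&(P[:,2]>85)&(P[:,2]<200)]
    P=P[(P[:,1]>15)]
    for x in range(-75,75,15):
        q=P[(P[:,0]>=x)&(P[:,0]<x+15)]
        if len(q)>5: print(x+7,len(q),np.median(q[:,2]).round(1))
E
python3 - <<'E'
from lid import *
for n in('scene','top','wrist'): save(n,n+'7');print(n);lid(n+'7')
cv2.imwrite('pics/m7.png',np.hstack([cv2.resize(cv2.imread('pics/scene7.png')[100:220,220:340],(400,400)),cv2.resize(cv2.imread('pics/wrist7.png'),(400,400))]))
E
```

```text
scene
-68 129 134.2
-53 58 140.2
-38 52 136.5
-23 46 134.4
-8 55 131.9
7 49 128.9
22 43 125.5
37 51 122.2
52 50 119.5
67 42 115.9
top
-68 188 136.3
-53 117 140.8
-38 117 138.4
-23 118 135.1
-8 114 133.1
7 112 129.7
22 106 126.5
37 107 123.2
52 104 120.7
67 107 116.7
wrist
-68 3304 135.7
-53 2043 140.0
-38 2045 136.8
-23 2075 133.7
-8 2008 132.1
7 1891 128.8
22 1803 125.5
37 1582 122.4
52 1095 119.2
67 591 116.0
```

View pics/m7.png

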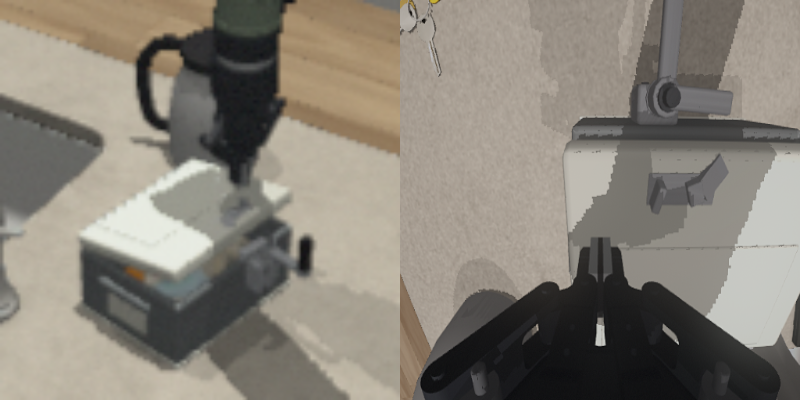

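The lid is still about 0.2 rad open, with the fingertips at wrist-crop (600,240). I'll check heights around the tip.

```bash
python3 - <<'E'
from lid import *
B=boxpts('wrist7')
for v in range(215,300,8): print(v,[(u,*B[v,u].round().tolist()) for u in (225,240,250,256,262,275)])
o=get_obs();print(o['tcp_pos'],o['contact_force'],o['finger_gap'])
E
```

```text
215 [(225, -30.0, -92.0, 135.0), (240, -30.0, -84.0, 135.0), (250, -30.0, -78.0, 136.0), (256, -30.0, -75.0, 136.0), (262, -30.0, -72.0, 135.0), (275, -31.0, -65.0, 137.0)]
223 [(225, -25.0, -92.0, 135.0), (240, -25.0, -84.0, 134.0), (250, -25.0, -78.0, 134.0), (256, -24.0, -75.0, 133.0), (262, -25.0, -72.0, 134.0), (275, -25.0, -65.0, 134.0)]
231 [(225, -20.0, -92.0, 135.0), (240, -19.0, -84.0, 133.0), (250, -23.0, -78.0, 141.0), (256, -23.0, -75.0, 141.0), (262, -23.0, -72.0, 141.0), (275, -20.0, -65.0, 134.0)]
239 [(225, -14.0, -93.0, 131.0), (240, -19.0, -84.0, 141.0), (250, -23.0, -78.0, 149.0), (256, -24.0, -75.0, 150.0), (262, -23.0, -72.0, 150.0), (275, -19.0, -65.0, 142.0)]
247 [(225, -8.0, -93.0, 130.0), (240, -19.0, -83.0, 151.0), (250, -24.0, -78.0, 158.0), (256, -24.0, -75.0, 159.0), (262, -24.0, -72.0, 158.0), (275, -20.0, -66.0, 152.0)]
255 [(225, -2.0, -93.0, 129.0), (240, -20.0, -83.0, 159.0), (250, -24.0, -78.0, 166.0), (256, -24.0, -75.0, 166.0), (262, -24.0, -73.0, 165.0), (275, -19.0, -66.0, 158.0)]
263 [(225, 5.0, -94.0, 127.0), (240, -25.0, -82.0, 173.0), (250,
[... 196 characters left out ...]
(256, -20.0, -75.0, 171.0), (262, -25.0, -73.0, 179.0), (275, -26.0, -68.0, 181.0)]
279 [(225, -25.0, -87.0, 184.0), (240, -25.0, -81.0, 184.0), (250, -25.0, -77.0, 184.0), (256, -15.0, -75.0, 170.0), (262, -22.0, -73.0, 180.0), (275, -25.0, -68.0, 185.0)]
287 [(225, -25.0, -86.0, 189.0), (240, -25.0, -81.0, 189.0), (250, -21.0, -77.0, 184.0), (256, -11.0, -75.0, 171.0), (262, -19.0, -73.0, 181.0), (275, -24.0, -68.0, 188.0)]
295 [(225, -30.0, -85.0, 200.0), (240, -29.0, -80.0, 199.0), (250, -15.0, -78.0, 181.0), (256, -7.0, -75.0, 171.0), (262, -15.0, -73.0, 181.0), (275, -29.0, -69.0, 199.0)]
[ 0.5567158  -0.16919927  0.10851966] [ 0.68883179 -0.60590434  1.67854131] 0.00040540587908955187
```

Call:
{"fn": "drive_tool", "kwargs": {
  "motion": "0 0 2 0 0; 0 0 2 0 0; 0 0 2 0 0; 0 0 0 0 0; 0 0 0 0 0"
}}

```text
t: 21.48
tcp_pos: [0.5568, -0.1692, 0.1024]
ee_rot: [180.0, 0.0, 169.4]
contact_force: [-0.2, -0.3, -0.4]
finger_gap: -0.0001
grasp_force: 0.0
```

```bash
python3 - <<'E'
from lid import *
save('wrist','w8');lid('w8');B=boxpts('w8')
for v in range(215,260,8): print(v,[(u,*B[v,u].round().tolist()) for u in (225,256)])
E
```

```text
-68 2991 132.3
-53 2135 131.7
-38 2110 129.5
-23 2205 127.5
-8 2020 126.5
7 1964 124.2
22 1902 121.9
37 1706 119.7
52 1122 117.4
67 605 114.7
215 [(225, -30.0, -92.0, 129.0), (256, -29.0, -75.0, 127.0)]
223 [(225, -24.0, -92.0, 127.0), (256, -24.0, -75.0, 127.0)]
231 [(225, -19.0, -92.0, 127.0), (256, -23.0, -75.0, 134.0)]
239 [(225, -14.0, -92.0, 126.0), (256, -23.0, -75.0, 143.0)]
247 [(225, -8.0, -93.0, 125.0), (256, -24.0, -75.0, 153.0)]
255 [(225, -2.0, -93.0, 124.0), (256, -24.0, -75.0, 159.0)]
```

The lid follows the press (contact sits ~22 mm behind the reported TCP). Continuing down.

Call:
{"fn": "drive_tool", "kwargs": {
  "motion": "0 0 3 0 0; 0 0 3 0 0; 0 0 3 0 0; 0 0 2 0 0; 0 0 0 0 0"
}}

```text
t: 22.15
tcp_pos: [0.5567, -0.1691, 0.0912]
ee_rot: [180.0, -0.0, 169.4]
contact_force: [0.6, 0.4, 0.5]
finger_gap: 0.0004
grasp_force: 0.0
```

Call:
{"fn": "drive_tool", "kwargs": {
  "motion": "0 0 1 0 0; 0 0 1 0 0; 0 0 1 0 0; 0 0 0 0 0; 0 0 0 0 0"
}}

```text
t: 22.78
tcp_pos: [0.5569, -0.1692, 0.0885]
ee_rot: [180.0, 0.0, 169.4]
contact_force: [0.8, 0.1, -0.1]
finger_gap: -0.0001
grasp_force: 0.0
```

```bash
python3 - <<'E'
from lid import *
save('wrist','w9');lid('w9');print(get_obs()['contact_force'])
E
```

```text
-68 2288 113.6
-53 2258 113.6
-38 2262 113.4
-23 2345 113.8
-8 2178 114.6
7 2138 114.3
22 2091 114.2
37 1869 113.9
52 1188 113.6
67 545 112.5
[-0.38238069  0.7797719   0.07809083]
```

Lid is flat at 113.6 mm (shut). Lift and confirm.

Call:
{"fn": "drive_tool", "kwargs": {
  "motion": "0 0 -5 0 0; 0 0 -10 0 0; 0 0 -30 0 0; 0 0 -50 0 0; 0 0 -15 0 50"
}}

```text
t: 23.45
tcp_pos: [0.5587, -0.17, 0.2028]
ee_rot: [-179.9, 0.4, 169.4]
contact_force: [0.3, 0.7, -0.9]
finger_gap: 0.0174
grasp_force: 0.0
```

```bash
python3 - <<'E'
from lid import *
save('wrist','w10');lid('w10')
B=boxpts('w10');P=B.reshape(-1,3)
def ext(nm,x0,x1,y0,y1,z0,z1):
    k=(P[:,0]>x0)&(P[:,0]<x1)&(P[:,1]>y0)&(P[:,1]<y1)&(P[:,2]>z0)&(P[:,2]<z1)
    print(nm,k.sum(),np.percentile(P[k],[2,50,98],axis=0).round(1).tolist()) if k.sum()>5 else print(nm,0)
ext('knob',-175,-130,-60,20,140,165);ext('knobtop',-175,-130,-60,20,154,165); ext('tail',-130,-105,-60,10,100,125);ext('boss',-105,-80,-50,0,122,140);ext('strike',-80,-40,-60,20,118,140)
E
```

```text
-68 1513 113.6
-53 1436 113.6
-38 1360 113.4
-23 1329 113.6
-8 1234 114.4
7 1161 114.2
22 1123 114.0
37 1048 113.8
52 999 113.7
67 885 112.8
knob 483 [[-151.3, -33.9, 141.9], [-145.4, -27.9, 154.6], [-140.1, -19.5, 157.3]]
knobtop 279 [[-151.1, -32.9, 154.1], [-146.9, -26.7, 155.7], [-141.4, -20.2, 157.5]]
tail 499 [[-129.8, -34.4, 110.5], [-117.5, -28.3, 113.5], [-105.5, -21.8, 115.1]]
boss 621 [[-97.3, -33.4, 124.1], [-91.7, -16.5, 126.4], [-85.5, -0.8, 130.6]]
strike 317 [[-64.3, -42.9, 118.1], [-57.4, -17.0, 119.8], [-50.1, -6.6, 124.5]]
```

View pics/w10.png

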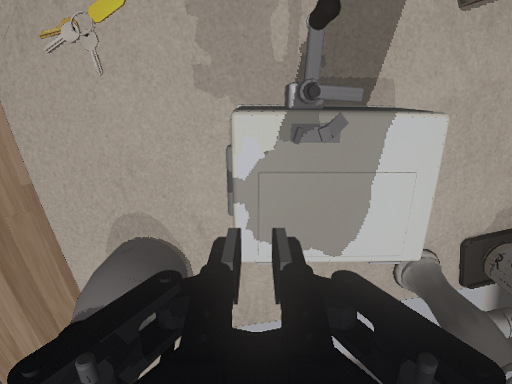

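Lid shut; knob at (322,10), pivot at (311,90), strike at (320,132). Moving the open fingers over the knob and down.

Call:
{"fn": "drive_tool", "kwargs": {
  "motion": "34 13 0 0 60; 34 12 0 0 60; 34 12 0 0 60; 34 12 0 0 60; 0 0 0 0 60"
}}

```text
t: 24.12
tcp_pos: [0.4292, -0.0945, 0.1978]
ee_rot: [180.0, -0.2, 169.5]
contact_force: [0.8, -0.7, 0.7]
finger_gap: 0.0514
grasp_force: 0.0
```

```bash
python3 - <<'E'
from lid import *
f=save('wrist','w11');o=get_obs();p=o['tcp_pos'];d=p[:2]-C;print(p,d@bx*1000,d@by*1000,o['ee_rot'],o['finger_gap'])
B=boxpts('w10')
for u,v in((311,90),(308,86),(315,95),(228,240),(234,236),(238,232),(280,236),(225,262)): print(u,v,B[v,u].round(1))
P=boxpts('w11').reshape(-1,3);k=(P[:,0]>-175)&(P[:,0]<-130)&(P[:,1]>-60)&(P[:,1]<20)&(P[:,2]>152)&(P[:,2]<162);print(k.sum(),np.percentile(P[k],[2,50,98],axis=0).round(1) if k.any() else '')
E
```

```text
[ 0.43112357 -0.09552573  0.19820023] -149.600401851027 -26.26353421262386 [ 1.79996354e+02 -3.17747892e-02  1.69436902e+02] 0.051349742714065
311 90 [-93.  -31.8 129.9]
308 86 [-96.3 -33.  121.6]
315 95 [-89.2 -28.4 130.2]
228 240 [-21.6 -89.2 245.2]
234 236 [-21.8 -86.6 241.3]
238 232 [-21.4 -84.9 236.2]
280 236 [-21.4 -63.5 240.6]
225 262 [-21.9 -88.7 265. ]
292 [[-155.3  -32.6  152.2]
 [-149.5  -26.1  155.5]
 [-142.3  -19.   157.4]]
```

Call:
{"fn": "drive_tool", "kwargs": {
  "motion": "0 0 30 0 60; 0 0 30 0 60; 0 0 20 0 50; 0 0 10 0 40; 0 0 0 0 32"
}}

```text
t: 24.8
tcp_pos: [0.432, -0.0962, 0.108]
ee_rot: [180.0, -0.1, 169.4]
contact_force: [-0.3, -0.5, -0.9]
finger_gap: 0.0271
grasp_force: 0.0
```

```bash
python3 - <<'E'
from lid import *
save('wrist','w12');save('scene','s12');o=get_obs();p=o['tcp_pos'];d=p[:2]-C;print(p,d@bx*1000,d@by*1000,o['finger_gap'],o['contact_force'])
cv2.imwrite('pics/m12.png',np.hstack([cv2.resize(cv2.imread('pics/scene12.png' if 0 else 'pics/s12.png')[130:220,250:340],(400,400),interpolation=cv2.INTER_CUBIC),cv2.resize(cv2.imread('pics/w12.png')[140:340,156:356],(400,400))]))
E
```

```text
[ 0.43274106 -0.09638006  0.10904796] -147.852402178851 -26.802632900188794 0.027593608021656325 [0.19272577 0.37599215 0.99140993]
```

View pics/m12.png

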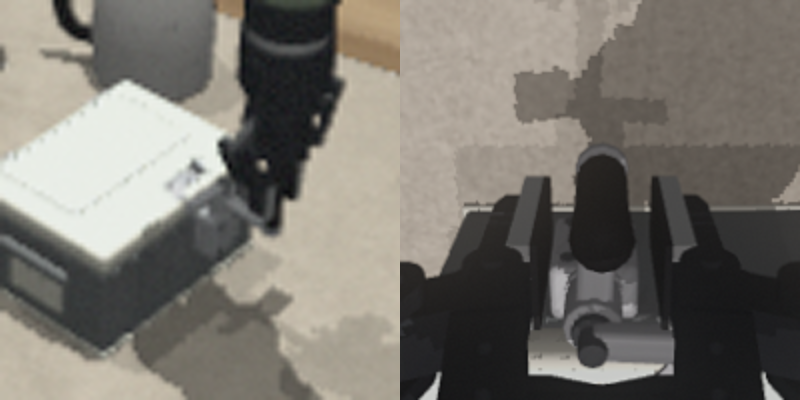

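Picture shows the knob centred between the pads. Numeric check of pad tip height only (no more pictures: I've already gone past the 10-picture allowance, so I'll work from depth from here).

```bash
python3 - <<'E'
from lid import *
B=boxpts('w12')
for v in (229,232,236,242,250,258): print(v,[(u,*B[v,u].round().tolist()) for u in (221,225,286,290)])
E
```

```text
229 [(221, -159.0, -45.0, 138.0), (225, -159.0, -43.0, 137.0), (286, -159.0, -11.0, 138.0), (290, -159.0, -9.0, 138.0)]
232 [(221, -160.0, -44.0, 143.0), (225, -159.0, -43.0, 141.0), (286, -159.0, -11.0, 141.0), (290, -159.0, -9.0, 140.0)]
236 [(221, -160.0, -44.0, 147.0), (225, -160.0, -42.0, 147.0), (286, -159.0, -11.0, 146.0), (290, -159.0, -9.0, 146.0)]
242 [(221, -159.0, -43.0, 152.0), (225, -159.0, -41.0, 152.0), (286, -160.0, -12.0, 152.0), (290, -160.0, -10.0, 153.0)]
250 [(221, -160.0, -43.0, 160.0), (225, -160.0, -41.0, 161.0), (286, -160.0, -13.0, 160.0), (290, -160.0, -11.0, 160.0)]
258 [(221, -160.0, -42.0, 168.0), (225, -159.0, -40.0, 166.0), (286, -157.0, -13.0, 163.0), (290, -159.0, -12.0, 167.0)]
```

Call:
{"fn": "drive_tool", "kwargs": {
  "motion": "0 0 8 0 27; 0 0 0 0 27; -0.7 9 0 0.16 27; -0.7 9 0 0.16 27; -0.7 9 0 0.16 27"
}}

```text
t: 25.52
tcp_pos: [0.4431, -0.0719, 0.1008]
ee_rot: [-179.9, 0.1, 141.6]
contact_force: [0.3, -2.1, 0.0]
finger_gap: 0.0232
grasp_force: 0.7
```

```bash
cat > arc.py <<'E'
from lid import *
o=get_obs();p=o['tcp_pos'];d=p[:2]-C;a=np.array([d@bx,d@by])*1000
r=a-[-91.5,-28.5];th=np.arctan2(r[1],-r[0]);print('box',a.round(1),'R',np.hypot(*r).round(1),'th',th.round(3),'toolth',np.radians((169.3-o['ee_rot'][2]+180)%360-180).round(3),'z',p[2].round(4),o['contact_force'].round(1),o['finger_gap'].round(4),'t',o['t'])
E
python3 arc.py
```

```text
Traceback (most recent call last):
  File "arc.py", line 3, in <module>
    r=a-[-91.5,-28.5];th=np.arctan2(r[1],-r[0]);print('box',a.round(1),'R',np.hypot(*r).round(1),'th',th.round(3),'toolth',np.radians((169.3-o['ee_rot'][2]+180)%360-180).round(3),'z',p[2].round(4),o['contact_force'].round(1),o['finger_gap'].round(4),'t',o['t'])
                                                                                                                                                                                                                                 ^^^^^^^^^^^^^^^^^^^^^
AttributeError: 'float' object has no attribute 'round'
```

Call:
{"fn": "drive_tool", "kwargs": {
  "motion": "-1 9 0 0.16 27; -1 9 0 0.16 27; -1 9 0 0.16 27; -1 9 0 0.16 27; -0.7 9 0 0.16 27"
}}

```text
t: 26.15
tcp_pos: [0.4737, -0.05, 0.0987]
ee_rot: [-179.1, -0.1, 95.7]
contact_force: [-17.9, -0.3, 8.3]
finger_gap: 0.0229
grasp_force: 8.1
```

```bash
sed -i "s/o\['finger_gap'\].round(4)/round(o['finger_gap'],4)/" arc.py; python3 arc.py
```

```text
box [-116.2   26.4] R 60.2 th 1.147 toolth 1.284 z 0.0987 [-17.9  -0.3   8.3] 0.0229 t 26.15
```

Call:
{"fn": "drive_tool", "kwargs": {
  "motion": "0 6 0 0.1 27; 0 6 0 0.1 27; 0 6 0 0.1 27; 0 0 0 0 27; 0 0 0 0 27"
}}

```text
t: 26.78
tcp_pos: [0.5, -0.0509, 0.1007]
ee_rot: [180.0, -0.0, 79.0]
contact_force: [0.8, -0.5, 0.3]
finger_gap: 0.0234
grasp_force: 0.0
```

```bash
python3 arc.py
```

```text
box [-90.2  30.4] R 58.9 th 1.592 toolth 1.577 z 0.1007 [ 0.8 -0.5  0.3] 0.0234 t 26.775
```

```bash
python3 - <<'E'
from lid import *
for n in('wrist','scene','top'):
    save(n,n+'13');P=boxpts(n+'13').reshape(-1,3)
    I=load(n+'13')['image'].reshape(-1,3)
    k=(P[:,0]>-103)&(P[:,0]<-79)&(P[:,1]>10)&(P[:,1]<50)&(P[:,2]>145)&(P[:,2]<168);k&=abs(P[:,0]+91)<9
    print(n,k.sum(),np.percentile(P[k],[2,50,98],axis=0).round(1).tolist() if k.sum()>3 else '')
    k=(P[:,0]>-103)&(P[:,0]<-80)&(P[:,1]>-20)&(P[:,1]<15)&(P[:,2]>105)&(P[:,2]<128)
    print(' tail',k.sum(),np.percentile(P[k],[2,50,98],axis=0).round(1).tolist() if k.sum()>3 else '')
E
```

```text
wrist 1033 [[-99.4, 22.1, 145.7], [-92.2, 30.7, 154.7], [-85.1, 35.2, 157.0]]
 tail 272 [[-98.5, -19.9, 111.6], [-91.9, -16.4, 113.7], [-86.0, -10.8, 117.0]]
scene 5 [[-95.5, 28.0, 149.6], [-90.3, 32.9, 153.0], [-86.0, 38.2, 157.2]]
 tail 13 [[-101.4, -19.1, 108.5], [-97.7, -9.0, 113.1], [-91.2, 4.7, 119.1]]
top 0 
 tail 0
```

Knob is at box (−92,30), top back at 157 mm: dropped in the notch. Open and withdraw upward.

Call:
{"fn": "drive_tool", "kwargs": {
  "motion": "0 0 0 0 36; 0 0 0 0 36; 0 0 -20 0 36; 0 0 -30 0 36; 0 0 -40 0 36"
}}

```text
t: 27.55
tcp_pos: [0.4993, -0.0508, 0.1908]
ee_rot: [-179.9, -0.0, 78.9]
contact_force: [0.2, -0.1, 0.3]
finger_gap: 0.0307
grasp_force: 0.0
```

Call:
{"fn": "drive_tool", "kwargs": {
  "motion": "0 0 -40 0 36; 10 0 -30 0 36; 0 0 0 0 36; 0 0 0 0 36; 0 0 0 0 36"
}}

```text
t: 28.18
tcp_pos: [0.5012, -0.0411, 0.2592]
ee_rot: [-179.9, -0.0, 78.9]
contact_force: [-1.0, 0.6, 0.4]
finger_gap: 0.031
grasp_force: 0.0
```

```bash
python3 - <<'E'
from lid import *
save('wrist','w14');P=boxpts('w14').reshape(-1,3);lid('w14')
for nm,k in(('knob',(abs(P[:,0]+92)<20)&(P[:,1]>5)&(P[:,1]<55)&(P[:,2]>140)&(P[:,2]<168)),('tail',(abs(P[:,0]+92)<14)&(P[:,1]>-10)&(P[:,1]<18)&(P[:,2]>105)&(P[:,2]<128)),('boss',(abs(P[:,0]+92)<14)&(P[:,1]>-45)&(P[:,1]<-15)&(P[:,2]>122)&(P[:,2]<140))):
    print(nm,k.sum(),np.percentile(P[k],[2,50,98],axis=0).round(1).tolist() if k.sum()>3 else '')
o=get_obs();print(o['tcp_pos'],o['contact_force'],np.abs(o['qvel']).max())
E
```

```text
-68 1000 111.8
-53 994 112.0
-38 990 112.0
-23 1007 112.4
-8 986 113.1
7 972 113.2
22 962 113.1
37 952 113.2
52 952 113.2
67 872 112.5
knob 230 [[-99.4, 20.6, 142.9], [-92.3, 29.2, 155.0], [-85.2, 34.7, 157.1]]
tail 139 [[-97.6, -9.6, 111.4], [-91.7, -1.9, 113.5], [-85.8, 6.0, 114.9]]
boss 154 [[-96.4, -33.6, 122.9], [-87.2, -27.4, 126.6], [-79.1, -23.2, 130.7]]
[ 0.5012282  -0.04113597  0.25929752] [ 0.47178376 -0.40557989 -0.623279  ] 0.36061441269311967
```

```bash
python3 -c "
from plant import *
print(hand_in())"
```

```text
the job is handed in; nothing more can be done
None
```

The job is handed in at 28 s, with no verdict shown: by the depth readings the carton was flat in the free bay when the lid closed, the lid is shut, and the latch is in its notch at about 1.55 rad with the arm clear, but I viewed 12 pictures instead of the 10 allowed and took no final reading of the bystanders.

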